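# Close up the bench balance: shut the weights well, press the dust cover home

### The job

Close up the jeweller's balance: slide the little cover over the weights well fully shut, then fetch the loose dust cover, set it square over the pan and the four locating posts, and press it down until both side catches snap over its beads and it sits flat on the deck. Keep pressing it down firmly and finish while still holding it down; do not let go. Do not lean on the weighing pan, and leave the vial, the parts dish and the tweezers where they are.

Things in the scene. Friction and masses are not known exactly. Their poses are not given: they have to be found in the camera images.
- balance: Grey bench balance, 206 x 150 mm (x, y), flat deck 32 mm above the table; cannot be pushed away. Origin: centre of its underside, z up; -x is the front with the black display panel. Behind it on deck: steel pan, four white tapered locating posts (7 mm thick, 18 mm tall, at x -25 and +87, y +-48.5 mm), two white side catches and, at x +56 to +80, y +-26 mm, the well with brass weights.
- seat (a point): Point on the deck (32 mm above the table) at balance x +31, y 0, axes as the balance: the dust cover's origin when home, long side along the balance's x. Skirt to posts: 2.5 mm play in x, 1 mm in y. Push on the way down: starts with the rim 12 mm above the deck, rises to about 13 N (8 to 25), drops suddenly near 6 mm (twice if one catch snaps first), rises again when the rim meets the deck.
- well_slide (a joint): Sliding cover of the weights well, a black plate 28 x 60 x 3 mm on the deck. 0 m = shut over the well; grows to 0.048 m as it opens along the balance's +y. It takes 1 to 2 N and stays where it is left. Open more than about 23 mm it lies under the dust cover's skirt and keeps the cover up.
- well_grip (a point): Top middle of the finger bar on the sliding cover; the bar is 22 mm long along the balance's x, 9 mm thick along its y and stands 11 mm above the plate (top 46 mm above the table). Moves with the cover; at balance x +68, y 0 when shut.
- dust_cover: Loose clip-on dust cover, 0.10 to 0.16 kg, white frame, clear window, open below: skirt 130 x 112 mm (x, y) outside, 3 mm thick, 25 mm tall to its flat top. Origin: centre of the rim plane (its lowest face), z up; same after a half turn. On each long side a round bead, 44 mm long, at y +-57 mm, 5 mm above the rim.
- catch_left (a joint): White spring catch at balance x +31, y +62 mm, 22 mm long, standing 16 mm above the deck: 0 rad upright, grows as the cover's bead forces its head outward (about 0.12 as it passes), back below 0.03 when snapped over the bead. With the grip loosened, the cover settles between the posts onto both catches.
- catch_right (a joint): The same catch at balance x +31, y -62 mm.
- pan: Round steel weighing pan, 72 mm across, centre at balance x +10, y 0; origin on the deck, top about 9 mm above the deck. Delicate.
- vial_1: Small clear vial with white lid, 34 x 34 x 34 mm, loose bystander at the left; origin at the centre of its underside.
- parts_dish: Shallow round blue dish, 67 mm across, 10 mm tall, loose bystander at the left; origin at the centre of its underside.
- tweezers: Steel tweezers, 16 x 125 x 9 mm (long along its y), loose bystander at the right; origin at the centre of its underside.
- grip_bar (a point): Top middle of the dust cover's grip bar: 12 mm thick along the cover's x, 56 mm long along its y, standing 25 to 44 mm above the rim, on the middle of the flat top.

How it is judged:
On the way, in this order (a step that is already met when the one before it is completed fails the run):
1. the weights well is slid fully shut (value of joint well_slide below 0.004 m), for 0.2 s.
2. the dust cover is snapped home on the balance (z of dust_cover in the frame of seat below 0.002 m and horizontal distance between dust_cover and seat below 0.004 m and angle between the z axis of dust_cover and the z axis of balance, either way round below 0.04 rad and value of joint each of catch_left, catch_right below 0.05 rad), for 0.2 s.
At the end, for the whole second after the job is handed in: Well cover shut within 4 mm; dust cover rim on the deck (within 2 mm, 4 mm sideways, level to 0.04 rad), both catches sprung back (below 0.05 rad); the robot still presses the cover (over 4 N robot on cover, over 6 N cover on balance) (all of step 2 and value of joint well_slide below 0.004 m and contact force between dust_cover and balance above 6 N and contact force between any of the fingers, the arm and dust_cover above 4 N); the arm keeps its last pose, push and grip.
It fails at once if the weighing pan is leaned on (more than 6 N) (contact force between pan and anything else above 6 N).
It fails at once if the vial, the parts dish or the tweezers are shifted (more than 25 mm) (distance of any of vial_1, parts_dish, tweezers from where it was at the start of the episode above 0.025 m).
It also fails if it takes over 58 s, if anything falls off the work surface, if the arm or the gripper's body presses on something with over 40 N, if the wrist force passes 120 N, or if a joint passes its speed limit or range.

### The arm

A 6-joint arm with a two-finger parallel gripper is mounted at the origin on a cart in front of the work surface, level with it; the furniture and walls round the work are solid. World frame = base frame: x ahead of the robot, y to its left, z up, the work surface at z = 0. Lengths are in m, angles in rad, forces in N, time in s.
With the tool pointing down it reaches from about 0.25 to 0.725 m from the base axis. Payload 4 kg.
Tool frame: the origin (TCP) lies midway between the tips of the shut fingers; the grasp point (between the pads) lies 19 mm behind it; z points along the fingers, y is the line along which they close (so a half turn about z gives the same grasp; the last joint's range is limited). The gripper opens to 85 mm and grips with 20 to 120 N. Pads are 22 mm wide; open, the fingers measure 114 mm over their backs; the gripper's body (76 mm by 85 mm) begins 54 mm behind the grasp point. The pads swing forward as they close: fully open they stand 13 mm farther back than shut.
Start: joints at [1.295, 0.241, 0.005, 1.335, 0, 1.571], TCP at [0.136, 0.481, 0.208] pointing down, gripper open.
Joint ranges: [-2.72, 2.72], [-1.05, 1.87], [-1.09, 1.28], [-1.99, 2.15], [-1.42, 1.44], [-3.14, 3.14]. Speed limits (rad/s): [2.79, 2.79, 3.14, 3.14, 3.14, 3.14].

### API

Orientations are given as a unit quaternion [x, y, z, w].
In Python, from workcell import bot, camera, job_done gives the robot as it stands.
- The arm moves only by the tool carry_out, never from a script. Its argument "plan" is a list of rows, each an object of numbers: "dx", "dy", "dz": the shift along the tool's x, y, z in mm; "twist": the turn about the tool's z in degrees; "fingers": the closure, from -1 (fully open) to 1 (shut). In form: [{"dx": .., "dy": .., "dz": .., "twist": .., "fingers": ..}, ...]. A call has exactly 5 rows; each row is the pose to reach, as a shift and turn from the pose commanded when the call began, along the tool's axes at that moment; what a row does not reach only later rows make up. A row lasts 1/12 s, in which the tool goes at most 41.7 mm and 7.16 degrees, less where a joint would pass 70% of its speed; a pose out of reach is approached as far as the arm can. A call with a gripper value outside its range is refused whole. The fingers move at their own pace and stop on an object; the grip force is fixed at half the most. Time passes only in rows, so rows that repeat a pose let the fingers close, or fill a call up. It gives the time, the measured TCP pose, the force, the opening and the grip force at its end, in the units of the state.
- bot.get_obs(): the state, without advancing time (a new reading comes with each control period).
- camera(name): name is "side" or "top" or "wrist"; returns a dict with "image" (420x560x3 uint8, red, green, blue), "intrinsics" (3x3 intrinsics, pixels), "eye" and "attitude" of the camera in the world. Camera axes: x right, y down, z forward; pixel columns grow to the right and rows downward; lengths in m; the calibration is good to about 2 mm. A picture is of the moment at which its call begins. There is no depth.
- job_done(): hands the job in; it is judged then, once.
The state is a dict: "clock": time; "joint_pos": joint angles; "joint_vel": joint speeds; "tau": joint torques, N m; "eef_pos": TCP position; "tool_rot": TCP orientation; "ft_force": force on the tool from outside, world axes, zero at the start; "ft_torque": the same for the moment, N m; "grip_width": finger opening in m; "grasp_force": force on a finger pad.
Only numpy, scipy, OpenCV 4.12 (cv2) and the standard library are available. Lean on these libraries where they do the work, as an engineer would, in place of code of your own. Each camera call takes 0.05 s, during which the arm holds its last target. There are 200 camera calls.

## Working session

There is one attempt and no reset: what is moved stays moved. The work goes in short steps, Python scripts to look and compute and a tool call to move; the robot and the scene stay as the last step left them, time stands still between calls to the robot, and variables do not carry over. Pictures are saved under pics/ and viewed, at most 10 in all, crops included, and the job is handed in when it is done.

Besides the shell and the picture viewer there is one more tool, called after "Call:" as a command line: name --argument value ..., lists and objects as JSON in quotes. carry_out: Moves the arm, as the interface text tells. Its arguments: {"type":"object","properties":{"plan":{"type":"array","items":{"type":"object","properties":{"dx":{"type":"number"},"dy":{"type":"number"},"dz":{"type":"number"},"twist":{"type":"number"},"fingers":{"type":"number"}}}}},"required":["plan"]}

```bash
ls; mkdir -p pics; python3 - <<'E'
from workcell import bot,camera
import cv2,numpy as np
np.set_printoptions(precision=4,suppress=True)
o=bot.get_obs();print({k:np.round(v,4) for k,v in o.items()})
for n in ["top","side"]:
    c=camera(n);cv2.imwrite(f"pics/{n}0.png",c["image"][...,::-1]);print(n,c["intrinsics"],c["eye"],c["attitude"])
E
```

```text
pics
{'clock': np.float64(0.0), 'joint_pos': array([ 1.295 ,  0.2415,  0.0037,  1.3352, -0.    ,  1.5708]), 'joint_vel': array([ 0.0006,  0.0008, -0.0021, -0.0001,  0.0007, -0.0003]), 'tau': array([ -0.0005, -37.2321,  25.2406,   0.0168,  -0.    ,  -0.    ]), 'eef_pos': array([0.136 , 0.4805, 0.2069]), 'tool_rot': array([ 0.1375,  0.9905, -0.0011, -0.0001]), 'ft_force': array([-0.0821,  0.0102, -0.123 ]), 'ft_torque': array([ 0.083 ,  0.0042, -0.0378]), 'grasp_force': np.float64(0.0), 'grip_width': np.float64(0.0855)}
top [[388.0956   0.     273.218 ]
 [  0.     388.0956 203.7363]
 [  0.       0.       1.    ]] [ 0.4584 -0.0133  0.991 ] [ 0.7144 -0.699   0.0191 -0.0251]
side [[490.5688   0.     274.8717]
 [  0.     490.5688 212.8627]
 [  0.       0.       1.    ]] [0.4574 1.0862 0.5518] [-0.0424  0.8403 -0.5401  0.0181]
```

View pics/top0.png

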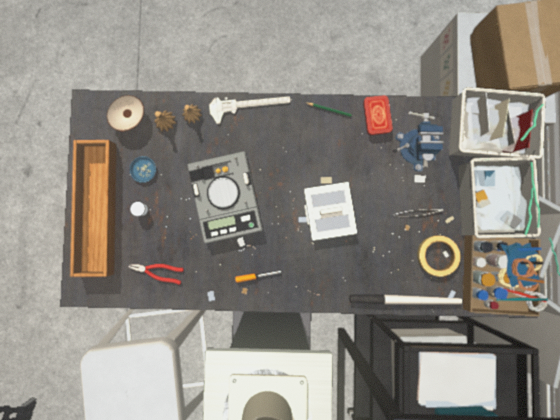

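View pics/side0.png

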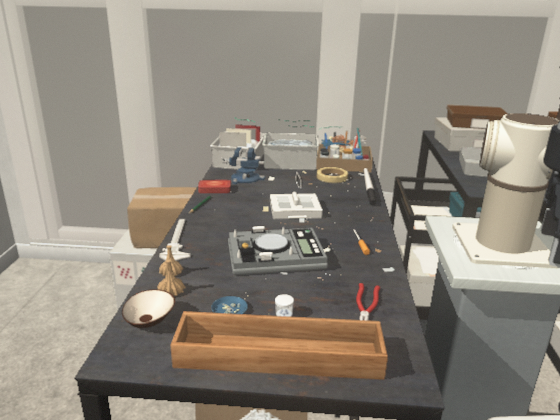

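Top view: the balance is centred near (224,197), tilted by about 10°, with its display at the bottom. The well is at (222,170) and the dust cover at (330,210). The vial is at (138,209), the dish at (144,170) and the tweezers at (418,212). The side view agrees, and the arm is out of the way.

```bash
cat > h.py <<'E'
import numpy as np,cv2
from scipy.spatial.transform import Rotation as R
from workcell import bot,camera
np.set_printoptions(precision=4,suppress=True)
def cast(c,uv,z):
    uv=np.atleast_2d(np.asarray(uv,float))
    d=np.c_[uv,np.ones(len(uv))]@np.linalg.inv(c["intrinsics"]).T
    d=R.from_quat(c["attitude"]).apply(d); e=np.asarray(c["eye"])
    return e+d*((z-e[2])/d[:,2])[:,None]
def proj(c,P):
    p=R.from_quat(c["attitude"]).inv().apply(np.atleast_2d(P)-c["eye"])@c["intrinsics"].T
    return p[:,:2]/p[:,2:]
def frame(xy,th,p): # local->world
    c,s=np.cos(th),np.sin(th); p=np.atleast_2d(np.asarray(p,float)); q=p.copy()
    q[:,0]=xy[0]+c*p[:,0]-s*p[:,1]; q[:,1]=xy[1]+s*p[:,0]+c*p[:,1]; return q
def toolmove(target,yaw=None):
    """needed dx,dy,dz (mm) along tool axes from the measured pose"""
    o=bot.get_obs(); r=R.from_quat(o["tool_rot"])
    return r.inv().apply(np.asarray(target)-o["eef_pos"])*1000
def toolyaw(): # world angle of the tool's y (closing line), degrees
    y=R.from_quat(bot.get_obs()["tool_rot"]).apply([0,1,0]); return np.degrees(np.arctan2(y[1],y[0]))
E
python3 - <<'E'
from h import *
c=camera("top");im=c["image"];cv2.imwrite("pics/t1.png",cv2.resize(im[140:250,180:365,::-1],None,fx=4,fy=4,interpolation=cv2.INTER_CUBIC))
hsv=cv2.cvtColor(im,cv2.COLOR_RGB2HSV)
m=cv2.inRange(hsv,(0,0,190),(180,60,255)); m[:, :295]=0;m[:,365:]=0;m[:170]=0;m[250:]=0
m2=cv2.inRange(hsv,(0,0,85),(180,60,255)); m2[:, :180]=0;m2[:,265:]=0;m2[:145]=0;m2[250:]=0
for mm,z,nm in((m,.025,"cover"),(m2,.032,"bal")):
    cs=cv2.findContours(cv2.morphologyEx(mm,cv2.MORPH_OPEN,np.ones((3,3))),cv2.RETR_EXTERNAL,cv2.CHAIN_APPROX_NONE)[0]
    k=max(cs,key=cv2.contourArea)
    P=cast(c,k[:,0],z)
    r=cv2.minAreaRect((P[:,:2]*1000).astype(np.float32)); print(nm,r)
print(toolyaw(), R.from_quat(bot.get_obs()["tool_rot"]).as_matrix())
w=camera("wrist");o=bot.get_obs();print(w["intrinsics"], R.from_quat(o["tool_rot"]).inv().apply(w["eye"]-o["eef_pos"]), (R.from_quat(o["tool_rot"]).inv()*R.from_quat(w["attitude"])).as_matrix())
E
```

```text
cover ((502.975341796875, -134.24427795410156), (129.5420684814453, 136.55783081054688), 9.981912612915039)
bal ((533.627685546875, 123.931640625), (259.1534729003906, 210.4178466796875), 1.3428616523742676)
74.19693078945235 [[-0.9622  0.2723 -0.0005]
 [ 0.2723  0.9622 -0.0016]
 [ 0.     -0.0017 -1.    ]]
[[305.6287   0.     280.4796]
 [  0.     305.6287 211.9194]
 [  0.       0.       1.    ]] [ 0.0739 -0.0004 -0.1668] [[ 0.0003 -0.9568 -0.2907]
 [ 1.      0.0004 -0.0006]
 [ 0.0007 -0.2907  0.9568]]
```

View pics/t1.png

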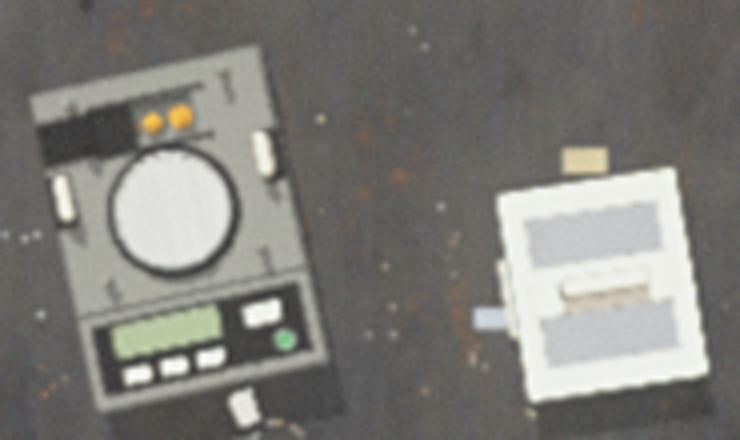

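The enlarged crop shows the balance corners at about (30,95), (262,45), (328,358) and (100,412). The black slide sits left of the well at (88,135), so the well is open. The dust cover's top corners are at (497,194), (675,168), (708,375) and (530,402), with its grip bar at (605,287).

```bash
python3 - <<'E'
from h import *
c=camera("top")
f=lambda p:np.array(p)/4-.375+[180,140]
B=cast(c,f([(30,95),(262,45),(328,358),(100,412)]),.032)[:,:2]
C=cast(c,f([(497,194),(675,168),(708,375),(530,402)]),.025)[:,:2]
for P,n in((B,"bal"),(C,"cov")):
    a=P[0]+P[1]-P[2]-P[3]; b=P[0]+P[3]-P[1]-P[2]
    print(n,P.mean(0),np.degrees(np.arctan2(a[1],a[0])),np.degrees(np.arctan2(b[1],b[0]))-90,np.linalg.norm(a)/2,np.linalg.norm(b)/2)
bc=B.mean(0);a=B[0]+B[1]-B[2]-B[3];th=np.arctan2(a[1],a[0])
print("pan",cast(c,f([(173,210)]),.041),"vs",frame(bc,th,[10,0,0]*np.array([.001,1,1])))
g=frame(bc,th,[(.068,.048,.046),(.031,0,.032)]);print(g)
print(toolmove([g[0,0]-.02,g[0,1],.25]))
E
```

```text
bal [0.5344 0.1166] 13.843004315112166 14.00412623110698 0.20087671939092577 0.14618289571360155
cov [ 0.5045 -0.1467] 9.76244921323527 9.709458995857844 0.13063509390729117 0.11197900545321324
pan [[0.5437 0.1199 0.041 ]] vs [[0.5441 0.119  0.    ]]
[[0.5889 0.1794 0.046 ]
 [0.5645 0.124  0.032 ]]
[-498.571  -172.1247  -42.4528]
```

Call:
carry_out --plan '[{"dx": -36,"dy": -17,"dz": 0,"twist": 0,"fingers": 0},{"dx": -72,"dy": -35,"dz": 0,"twist": 0,"fingers": 0},{"dx": -108,"dy": -52,"dz": 5,"twist": 0,"fingers": 0},{"dx": -144,"dy": -70,"dz": 10,"twist": 0,"fingers": 0},{"dx": -180,"dy": -88,"dz": 15,"twist": 0,"fingers": 0}]'

```text
clock: 0.67
eef_pos: [0.2863, 0.3462, 0.1927]
tool_rot: [0.137, 0.991, 0.0, 0.0]
ft_force: [0.8, 1.9, -0.1]
grip_width: 0.0429
grasp_force: 0.0
```

Call:
carry_out --plan '[{"dx": -36,"dy": -17,"dz": 0,"twist": 0,"fingers": 0},{"dx": -72,"dy": -35,"dz": 0,"twist": 0,"fingers": 0},{"dx": -108,"dy": -52,"dz": 5,"twist": 0,"fingers": 0},{"dx": -144,"dy": -70,"dz": 10,"twist": 0,"fingers": 0},{"dx": -180,"dy": -88,"dz": 15,"twist": 0,"fingers": 0}]'

```text
clock: 1.08
eef_pos: [0.4358, 0.2121, 0.1778]
tool_rot: [0.137, 0.991, 0.0, 0.0]
ft_force: [0.1, 1.2, -0.4]
grip_width: 0.0427
grasp_force: 0.0
```

Call:
carry_out --plan '[{"dx": -30,"dy": -15,"dz": 5,"twist": -6,"fingers": 0},{"dx": -60,"dy": -30,"dz": 10,"twist": -12,"fingers": 0},{"dx": -90,"dy": -40,"dz": 20,"twist": -18,"fingers": 0},{"dx": -102,"dy": -48,"dz": 27,"twist": -24,"fingers": 0},{"dx": -102,"dy": -48,"dz": 27,"twist": -30,"fingers": 0}]'

```text
clock: 1.5
eef_pos: [0.521, 0.1368, 0.1486]
tool_rot: [-0.124, 0.992, -0.001, -0.001]
ft_force: [-1.1, 0.3, -0.3]
grip_width: 0.043
grasp_force: 0.0
```

```bash
python3 - <<'E'
from h import *
c=camera("wrist");cv2.imwrite("pics/w1.png",c["image"][...,::-1]);o=bot.get_obs();print(o["clock"],o["eef_pos"],toolyaw(),o["joint_pos"],o["grip_width"],o["ft_force"])
import pickle;pickle.dump(c,open("w1.pkl","wb"))
E
```

```text
1.55 [0.5201 0.1379 0.1492] 104.48054977041174 [ 0.2593  0.3491 -0.0007  1.2236 -0.0001  0.0065] 0.042591999148916905 [-0.7693  0.7514 -0.4355]
```

View pics/w1.png

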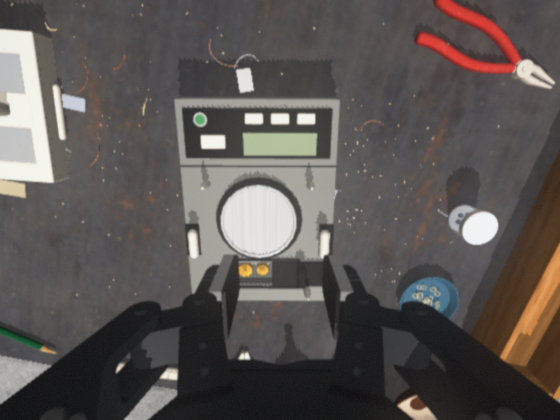

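The wrist view has image-right as balance +y and image-down as away from the robot. The pan is at (258,219), the catches at (193,240) and (325,240), and the deck's front corners at (177,100) and (338,98). The weights show at (253,270), and the black slide starts at about column 273 and runs under the right finger.

```bash
cat > meas.py <<'E'
from h import *
import pickle,sys
c=pickle.load(open("w1.pkl","rb"));im=c["image"];hsv=cv2.cvtColor(im,cv2.COLOR_RGB2HSV);g=cv2.cvtColor(im,cv2.COLOR_RGB2GRAY).astype(float)
# edges: gradient peaks, subpixel, deck plane z=.032
def edge(pts,axis,lo,hi,z,sign):
    out=[]
    for p in pts:
        l=g[p,lo:hi] if axis==0 else g[lo:hi,p]
        d=cv2.GaussianBlur(np.gradient(l)[None],(5,1),1)[0]*sign
        k=int(d.argmax()); w=d[max(0,k-1):k+2]; s=lo+k+((w[2]-w[0])/2/(2*w[1]-w[0]-w[2]+1e-9) if len(w)==3 else 0)
        out.append((s,p) if axis==0 else (p,s))
    P=cast(c,out,z)[:,:2].astype(np.float32); v=cv2.fitLine(P,cv2.DIST_HUBER,0,.001,.001).ravel(); return v
L=edge(range(115,215,3),0,165,200,.032,1); Rr=edge(range(115,215,3),0,325,350,.032,-1); F=edge(range(185,332,4),1,88,110,.032,1)
for n,v in(("L",L),("R",Rr),("F",F)): print(n,np.degrees(np.arctan2(v[1],v[0])),v[2:])
m=cv2.inRange(hsv,(0,0,150),(180,40,255)); cs=cv2.findContours(m,cv2.RETR_EXTERNAL,cv2.CHAIN_APPROX_NONE)[0]
for k in cs:
    if cv2.contourArea(k)<60: continue
    (u,v),_,_=cv2.minAreaRect(k); x,y,w,h=cv2.boundingRect(k)
    if 170<u<340 and 150<v<300: print("blob",(x,y,w,h),cv2.contourArea(k),cast(c,[(u,v)],.048),cast(c,cv2.fitEllipse(k)[0],.041))
E
python3 meas.py
```

```text
L 13.9723 [0.5115 0.0375]
R 13.915658 [0.4631 0.1744]
F -75.9497 [0.4355 0.1005]
blob (239, 287, 85, 14) 753.0 [[0.6108 0.1594 0.048 ]] [[0.6142 0.1617 0.041 ]]
blob (221, 185, 75, 73) 4203.5 [[0.5414 0.12   0.048 ]] [[0.5438 0.1201 0.041 ]]
blob (181, 168, 157, 124) 6315.0 [[0.542  0.1246 0.048 ]] [[0.5421 0.1167 0.041 ]]
```

Call:
carry_out --plan '[{"dx": -25,"dy": 8,"dz": 15,"twist": 0.5,"fingers": 0.1},{"dx": -50,"dy": 16,"dz": 30,"twist": 0.5,"fingers": 0.1},{"dx": -73,"dy": 23,"dz": 50,"twist": 0.5,"fingers": 0.1},{"dx": -73,"dy": 23,"dz": 70,"twist": 0.5,"fingers": 0.1},{"dx": -73,"dy": 23,"dz": 80,"twist": 0.5,"fingers": 0.1}]'

```text
clock: 1.97
eef_pos: [0.5838, 0.1805, 0.0677]
tool_rot: [-0.119, 0.993, -0.0, -0.002]
ft_force: [-0.7, -0.4, -1.0]
grip_width: 0.0385
grasp_force: 0.0
```

```bash
python3 - <<'E'
from h import *
c=camera("wrist");cv2.imwrite("pics/w2.png",c["image"][...,::-1]);o=bot.get_obs();print(o["clock"],o["eef_pos"],toolyaw(),o["grip_width"],o["ft_force"])
E
```

```text
2.0167 [0.582  0.1797 0.0664] 103.66608981099864 0.03843860868254887 [-0.089  -0.2409 -2.1371]
```

View pics/w2.png

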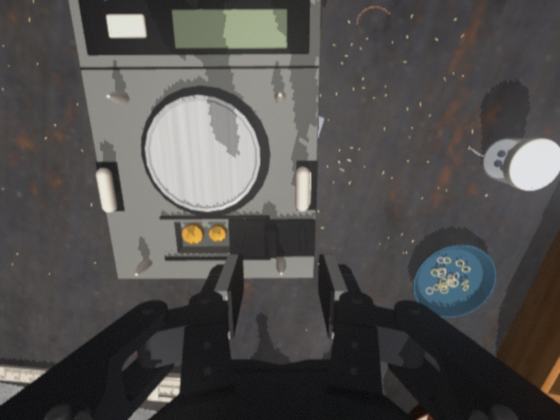

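The slide spans columns 230–315 at row 238, with its finger bar at about column 272. That lies between the fingers (238 and 322), clear of the rear post at (280,262).

Call:
carry_out --plan '[{"dx": -2,"dy": 0,"dz": 10,"twist": 0,"fingers": 0.1},{"dx": -2,"dy": 0,"dz": 20,"twist": 0,"fingers": 0.1},{"dx": -2,"dy": 0,"dz": 28,"twist": 0,"fingers": 0.1},{"dx": -2,"dy": 0,"dz": 29,"twist": 0,"fingers": 1},{"dx": -2,"dy": 0,"dz": 29,"twist": 0,"fingers": 1}]'

```text
clock: 2.43
eef_pos: [0.5863, 0.1801, 0.0417]
tool_rot: [-0.119, 0.993, -0.0, -0.0]
ft_force: [0.4, -0.4, 0.2]
grip_width: 0.0153
grasp_force: 0.0
```

Call:
carry_out --plan '[{"dx": 0,"dy": 0,"dz": 0,"twist": 0,"fingers": 1},{"dx": 0,"dy": 0,"dz": 0,"twist": 0,"fingers": 1},{"dx": 0,"dy": 0,"dz": 0,"twist": 0,"fingers": 1},{"dx": 0,"dy": 0,"dz": 0,"twist": 0,"fingers": 1},{"dx": 0,"dy": 0,"dz": 0,"twist": 0,"fingers": 1}]'

```text
clock: 2.85
eef_pos: [0.587, 0.1805, 0.0422]
tool_rot: [-0.119, 0.993, 0.0, 0.0]
ft_force: [-0.8, 0.7, -0.3]
grip_width: 0.0002
grasp_force: 0.0
```

```bash
python3 - <<'E'
from h import *
c=camera("wrist");s=camera("side")
a=cv2.resize(c["image"][120:330,150:400],None,fx=2,fy=2,interpolation=cv2.INTER_CUBIC)
b=cv2.resize(s["image"][190:295,190:345],None,fx=2,fy=4,interpolation=cv2.INTER_CUBIC)
b=cv2.resize(s["image"][200:280,215:340],(656,420),interpolation=cv2.INTER_CUBIC)
a=cv2.resize(a,(500,420));cv2.imwrite("pics/w3.png",cv2.resize(np.hstack([a,b]),(800,291))[...,::-1]);print(toolyaw(),bot.get_obs()["eef_pos"])
E
```

```text
103.69758488599776 [0.5868 0.1805 0.042 ]
```

View pics/w3.png

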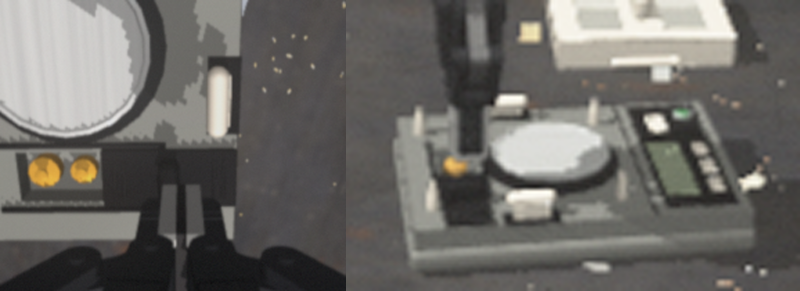

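```bash
python3 - <<'E'
from h import *
c=camera("wrist")
P=cast(c,[(224.4,250),(322,250),(260,225),(323,228),(262,270)],.035)
t=np.radians(13.98);M=np.array([[np.cos(t),np.sin(t)],[-np.sin(t),np.cos(t)]])
bo=np.array([.5344,.1177]);print((P[:,:2]-bo)@M.T*1000)
print("tcp",M@(bot.get_obs()["eef_pos"][:2]-bo)*1000, proj(c,bot.get_obs()["eef_pos"]))
print("bar corners px",proj(c,frame(bo,t,[[x,y,.046] for x in(.057,.079) for y in (.0435,.0525)])))
im=c["image"][190:290,210:330];im=cv2.convertScaleAbs(im,alpha=2.2,beta=20)
cv2.imwrite("pics/w4.png",cv2.resize(im,None,fx=6,fy=6,interpolation=cv2.INTER_CUBIC)[...,::-1])
E
```

```text
[[69.2285 13.0874]
 [69.5146 73.4167]
 [52.9697 35.488 ]
 [55.0698 73.518 ]
 [83.0513 36.0229]]
tcp [66.0016 48.2308] [[281.2623 249.5017]]
bar corners px [[272.947  237.9743]
 [288.6837 237.9048]
 [273.3872 272.5567]
 [288.568  272.4919]]
```

View pics/w4.png

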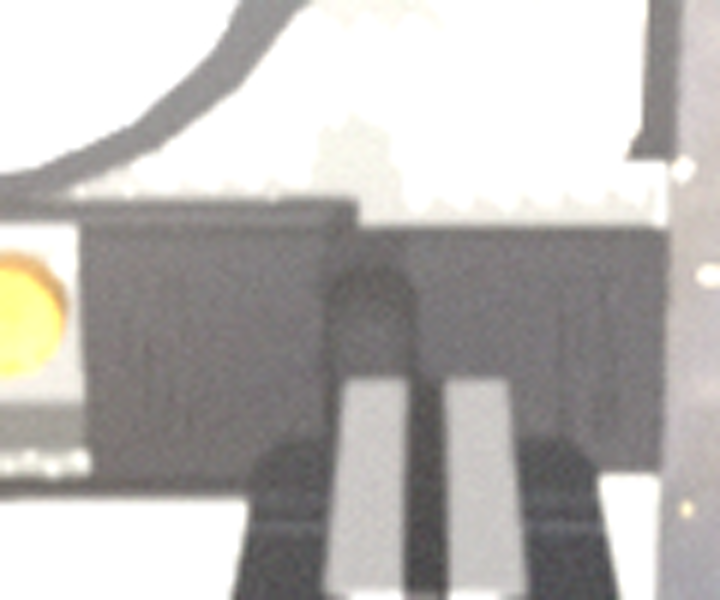

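The contrast-stretched crop shows the bar's end at crop columns 325–410, which is balance y ≈ 42.5 mm. The shut fingers are centred at y ≈ 48 mm with the left tip over the bar, so they rode over its top. I'll lift, re-centre, go lower and close again.

Call:
carry_out --plan '[{"dx": 0,"dy": 0,"dz": -12,"twist": 0,"fingers": 0.2},{"dx": 1,"dy": -3,"dz": -20,"twist": 0,"fingers": 0.2},{"dx": 1,"dy": -5.5,"dz": -20,"twist": 0,"fingers": 0.2},{"dx": 1,"dy": -5.5,"dz": -20,"twist": 0,"fingers": 0.2},{"dx": 1,"dy": -5.5,"dz": -20,"twist": 0,"fingers": 0.2}]'

```text
clock: 3.42
eef_pos: [0.5871, 0.1746, 0.0617]
tool_rot: [-0.119, 0.993, 0.0, 0.0]
ft_force: [-0.1, -0.8, -0.2]
grip_width: 0.0341
grasp_force: 0.0
```

Call:
carry_out --plan '[{"dx": 0,"dy": 0,"dz": 6,"twist": 0,"fingers": 0.3},{"dx": 0,"dy": 0,"dz": 12,"twist": 0,"fingers": 0.3},{"dx": 0,"dy": 0,"dz": 18,"twist": 0,"fingers": 0.3},{"dx": 0,"dy": 0,"dz": 24,"twist": 0,"fingers": 0.3},{"dx": 0,"dy": 0,"dz": 25,"twist": 0,"fingers": 0.3}]'

```text
clock: 3.83
eef_pos: [0.5857, 0.1745, 0.0346]
tool_rot: [-0.119, 0.993, -0.0, -0.002]
ft_force: [-0.3, 0.3, -0.8]
grip_width: 0.0301
grasp_force: 0.0
```

Call:
carry_out --plan '[{"dx": 0,"dy": 0,"dz": 0,"twist": 0,"fingers": 0.3},{"dx": 0,"dy": 0,"dz": 0,"twist": 0,"fingers": 0.6},{"dx": 0,"dy": 0,"dz": 0,"twist": 0,"fingers": 1},{"dx": 0,"dy": 0,"dz": 0,"twist": 0,"fingers": 1},{"dx": 0,"dy": 0,"dz": 0,"twist": 0,"fingers": 1}]'

```text
clock: 4.25
eef_pos: [0.5874, 0.1749, 0.0372]
tool_rot: [-0.119, 0.993, 0.0, 0.0]
ft_force: [-0.1, 0.5, -0.6]
grip_width: -0.0
grasp_force: 0.0
```

```bash
python3 - <<'E'
from h import *
c=camera("wrist");s=camera("side")
im=cv2.convertScaleAbs(c["image"][190:290,210:330],alpha=2.2,beta=20)
b=cv2.convertScaleAbs(s["image"][205:275,225:300],alpha=1.8,beta=10)
cv2.imwrite("pics/w5.png",np.hstack([cv2.resize(im,(480,400),interpolation=cv2.INTER_CUBIC),cv2.resize(b,(320,400),interpolation=cv2.INTER_CUBIC)])[...,::-1])
p=bot.get_obs()["eef_pos"];print(proj(c,p),proj(s,p),p,bot.get_obs()["joint_pos"])
bo=np.array([.5344,.1177]);t=np.radians(13.98)
print("side px bar",proj(s,frame(bo,t,[[.068,.0427,.046],[.068,.0427,.035],[.010,0,.041],[.087,.0485,.05]])))
E
```

```text
[[281.2637 249.4729]] [[249.4096 252.5946]] [0.5873 0.1749 0.0371] [ 0.2895  0.5777  0.0551  1.0476 -0.      0.0504]
side px bar [[248.0618 249.0277]
 [248.0998 253.5421]
 [271.9937 240.2553]
 [239.3707 249.2226]]
```

View pics/w5.png

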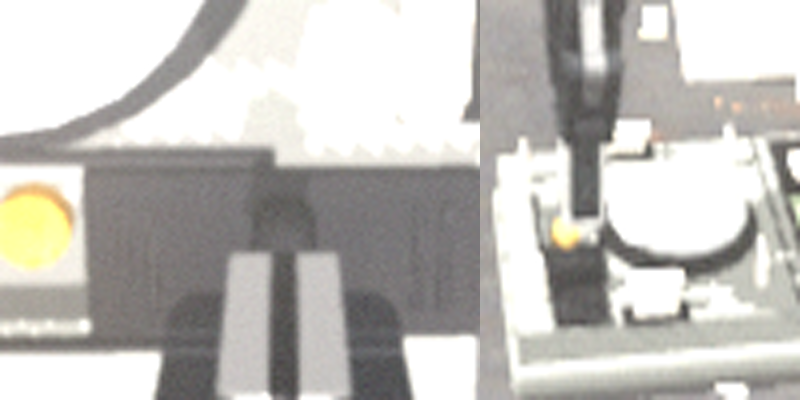

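In the side crop the fingertips end at about row 215, roughly 23 mm above the reported TCP, and the well is still visible under them. So the real tips sit well behind the TCP, and I was closing above the bar. I'll probe downward, open, in small steps while watching the force.

Call:
carry_out --plan '[{"dx": 0,"dy": 0,"dz": 0,"twist": 0,"fingers": 0.3},{"dx": 0,"dy": 0,"dz": 2,"twist": 0,"fingers": 0.3},{"dx": 0,"dy": 0,"dz": 5,"twist": 0,"fingers": 0.3},{"dx": 0,"dy": 0,"dz": 8,"twist": 0,"fingers": 0.3},{"dx": 0,"dy": 0,"dz": 8,"twist": 0,"fingers": 0.3}]'

```text
clock: 4.77
eef_pos: [0.5864, 0.1747, 0.0278]
tool_rot: [-0.119, 0.993, -0.0, -0.001]
ft_force: [-0.9, -0.3, -0.1]
grip_width: 0.0297
grasp_force: 0.0
```

Call:
carry_out --plan '[{"dx": 0,"dy": 0,"dz": 2,"twist": 0,"fingers": 0.3},{"dx": 0,"dy": 0,"dz": 4,"twist": 0,"fingers": 0.3},{"dx": 0,"dy": 0,"dz": 6,"twist": 0,"fingers": 0.3},{"dx": 0,"dy": 0,"dz": 6,"twist": 0,"fingers": 0.3},{"dx": 0,"dy": 0,"dz": 6,"twist": 0,"fingers": 0.3}]'

```text
clock: 5.18
eef_pos: [0.5869, 0.1748, 0.0226]
tool_rot: [-0.119, 0.993, -0.0, -0.0]
ft_force: [-0.1, -0.4, -0.5]
grip_width: 0.0298
grasp_force: 0.0
```

Call:
carry_out --plan '[{"dx": 0,"dy": 0,"dz": 2,"twist": 0,"fingers": 0.3},{"dx": 0,"dy": 0,"dz": 4,"twist": 0,"fingers": 0.3},{"dx": 0,"dy": 0,"dz": 6,"twist": 0,"fingers": 0.3},{"dx": 0,"dy": 0,"dz": 6,"twist": 0,"fingers": 0.3},{"dx": 0,"dy": 0,"dz": 6,"twist": 0,"fingers": 0.3}]'

```text
clock: 5.6
eef_pos: [0.5869, 0.1748, 0.0165]
tool_rot: [-0.119, 0.993, -0.0, -0.0]
ft_force: [0.1, -1.0, 0.9]
grip_width: 0.0299
grasp_force: 0.0
```

```bash
python3 - <<'E'
from h import *
c=camera("wrist");s=camera("side")
im=cv2.convertScaleAbs(c["image"][190:290,210:330],alpha=2.2,beta=20)
b=cv2.convertScaleAbs(s["image"][205:275,225:300],alpha=1.8,beta=10)
cv2.imwrite("pics/w6.png",np.hstack([cv2.resize(im,(480,400),interpolation=cv2.INTER_CUBIC),cv2.resize(b,(320,400),interpolation=cv2.INTER_CUBIC)])[...,::-1])
E
```

```text
(no output)
```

View pics/w6.png

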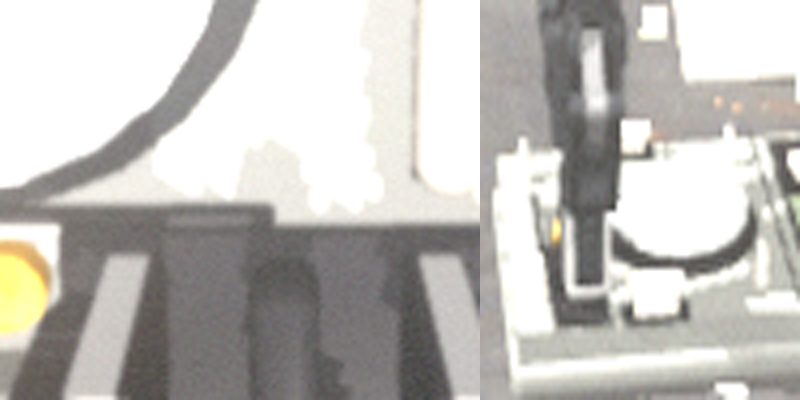

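The fingers now straddle the bar: its end is at crop (283,280), with finger strips on both sides at columns 130 and 440. Time to close.

Call:
carry_out --plan '[{"dx": 0,"dy": 0,"dz": 1,"twist": 0,"fingers": 0.7},{"dx": 0,"dy": 0,"dz": 1,"twist": 0,"fingers": 1},{"dx": 0,"dy": 0,"dz": 1,"twist": 0,"fingers": 1},{"dx": 0,"dy": 0,"dz": 1,"twist": 0,"fingers": 1},{"dx": 0,"dy": 0,"dz": 1,"twist": 0,"fingers": 1}]'

```text
clock: 6.12
eef_pos: [0.5871, 0.1749, 0.0159]
tool_rot: [-0.119, 0.993, 0.0, 0.0]
ft_force: [0.2, -0.0, 1.1]
grip_width: 0.0064
grasp_force: 59.7
```

Call:
carry_out --plan '[{"dx": 0,"dy": -8,"dz": 0,"twist": 0,"fingers": 1},{"dx": 0,"dy": -16,"dz": 0,"twist": 0,"fingers": 1},{"dx": 0,"dy": -24,"dz": 0,"twist": 0,"fingers": 1},{"dx": 0,"dy": -32,"dz": 0,"twist": 0,"fingers": 1},{"dx": 0,"dy": -40,"dz": 0,"twist": 0,"fingers": 1}]'

```text
clock: 6.53
eef_pos: [0.5971, 0.1349, 0.016]
tool_rot: [-0.119, 0.993, 0.0, 0.0]
ft_force: [-0.9, 2.0, 1.2]
grip_width: 0.0065
grasp_force: 59.8
```

Call:
carry_out --plan '[{"dx": 0,"dy": -1,"dz": 0,"twist": 0,"fingers": 1},{"dx": 0,"dy": -2,"dz": 0,"twist": 0,"fingers": 1},{"dx": 0,"dy": -3,"dz": 0,"twist": 0,"fingers": 1},{"dx": 0,"dy": -4,"dz": 0,"twist": 0,"fingers": 1},{"dx": 0,"dy": -4,"dz": 0,"twist": 0,"fingers": 1}]'

```text
clock: 6.95
eef_pos: [0.5974, 0.1339, 0.016]
tool_rot: [-0.12, 0.993, 0.001, 0.0]
ft_force: [-0.3, 6.3, 2.1]
grip_width: 0.0068
grasp_force: 59.9
```

The slide hit its stop at balance y ≈ 0.5 mm with 6 N side force, so the well is shut. Next I release, rise, and turn over to the dust cover.

Call:
carry_out --plan '[{"dx": 0,"dy": 0,"dz": 0,"twist": 0,"fingers": 0.2},{"dx": 0,"dy": 0,"dz": 0,"twist": 0,"fingers": 0.2},{"dx": 0,"dy": 0,"dz": 0,"twist": 0,"fingers": 0.2},{"dx": 0,"dy": 0,"dz": -35,"twist": 0,"fingers": 0.2},{"dx": 0,"dy": 0,"dz": -75,"twist": 0,"fingers": 0.2}]'

```text
clock: 7.37
eef_pos: [0.594, 0.1306, 0.0874]
tool_rot: [-0.119, 0.993, -0.001, -0.005]
ft_force: [0.7, 0.3, -0.7]
grip_width: 0.0339
grasp_force: 0.0
```

Call:
carry_out --plan '[{"dx": 19,"dy": -30,"dz": -15,"twist": 7,"fingers": 0.2},{"dx": 38,"dy": -60,"dz": -30,"twist": 14,"fingers": 0.2},{"dx": 57,"dy": -90,"dz": -40,"twist": 21,"fingers": 0.2},{"dx": 76,"dy": -120,"dz": -40,"twist": 28,"fingers": 0.2},{"dx": 95,"dy": -150,"dz": -40,"twist": 35,"fingers": 0.2}]'

```text
clock: 7.78
eef_pos: [0.5406, -0.0381, 0.132]
tool_rot: [0.188, 0.982, -0.0, 0.001]
ft_force: [1.1, -0.2, -0.9]
grip_width: 0.0341
grasp_force: 0.0
```

Call:
carry_out --plan '[{"dx": -2,"dy": -24,"dz": 0,"twist": 7,"fingers": 0.2},{"dx": -4,"dy": -48,"dz": 0,"twist": 14,"fingers": 0.2},{"dx": -6,"dy": -72,"dz": 0,"twist": 21,"fingers": 0.2},{"dx": -8,"dy": -96,"dz": 0,"twist": 28,"fingers": 0.2},{"dx": -8,"dy": -118,"dz": 0,"twist": 35,"fingers": 0.2}]'

```text
clock: 8.2
eef_pos: [0.5046, -0.151, 0.1308]
tool_rot: [0.475, 0.88, -0.001, 0.0]
ft_force: [-0.3, -0.8, -0.6]
grip_width: 0.034
grasp_force: 0.0
```

Call:
carry_out --plan '[{"dx": 0,"dy": 0,"dz": 0,"twist": 7,"fingers": 0.2},{"dx": 0,"dy": 0,"dz": 0,"twist": 14,"fingers": 0.2},{"dx": 0,"dy": 0,"dz": 0,"twist": 21,"fingers": 0.2},{"dx": 0,"dy": 0,"dz": 0,"twist": 24,"fingers": 0.2},{"dx": 0,"dy": 0,"dz": 0,"twist": 24,"fingers": 0.2}]'

```text
clock: 8.62
eef_pos: [0.5049, -0.1496, 0.1307]
tool_rot: [0.645, 0.764, -0.001, -0.0]
ft_force: [0.2, 0.3, -0.8]
grip_width: 0.0341
grasp_force: 0.0
```

```bash
python3 - <<'E'
from h import *
import pickle
c=camera("wrist");cv2.imwrite("pics/w7.png",c["image"][...,::-1]);pickle.dump(c,open("w7.pkl","wb"));o=bot.get_obs();print(o["clock"],o["eef_pos"],toolyaw(),o["joint_pos"],o["grip_width"],o["ft_force"])
t=camera("top");im=t["image"]
cv2.imwrite("pics/t2.png",im[...,::-1]);pickle.dump(t,open("t2.pkl","wb"))
E
```

```text
8.6667 [ 0.5049 -0.1495  0.1307] 9.735106934296873 [-0.2873  0.3387 -0.0664  1.1662 -0.0008  1.1136] 0.034366090465532184 [ 1.0082 -0.2978 -1.2305]
```

View pics/w7.png

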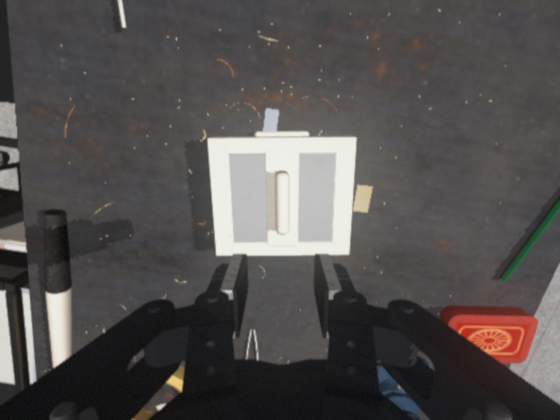

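The wrist view shows the cover square to the tool: top corners at (209,139), (356,137), (351,255) and (216,256), grip bar at (283,203) between the finger columns (240 and 320). From here I use numbers only, since the picture allowance is spent.

```bash
python3 - <<'E'
from h import *
import pickle
c=pickle.load(open("w7.pkl","rb"));im=c["image"];hsv=cv2.cvtColor(im,cv2.COLOR_RGB2HSV)
m=cv2.inRange(hsv,(0,0,175),(180,70,255));m[:134]=0;m[262:]=0;m[:,:200]=0;m[:,360:]=0
cs=cv2.findContours(m,cv2.RETR_EXTERNAL,cv2.CHAIN_APPROX_NONE)[0];k=max(cs,key=cv2.contourArea)
q=cv2.approxPolyDP(cv2.convexHull(k),6,True)[:,0];print(q.tolist())
P=cast(c,k[:,0],.025)[:,:2]*1000;print("outline rect",cv2.minAreaRect(P.astype(np.float32)))
for z in(.025,.040):print(z,cast(c,q,z)[:,:2]*1000)
# bar: brightest within the window strip
g=cv2.cvtColor(im,cv2.COLOR_RGB2GRAY)
for r in range(165,246,8): print(r,g[r,264:300].tolist())
print("tcp px",proj(c,bot.get_obs()["eef_pos"]),"bar pred",proj(c,[[.5045,-.1467,.044]]))
print("bar",cast(c,[(283,203)],.044))
E
```

```text
[[356, 138], [359, 210], [348, 254], [216, 254], [208, 138]]
outline rect ((508.82305908203125, -144.8643341064453), (136.37994384765625, 114.689453125), 10.053672790527344)
0.025 [[ 559.763   -81.6814]
 [ 578.0533 -144.7339]
 [ 578.2779 -190.0226]
 [ 451.5966 -211.6014]
 [ 433.0472 -103.172 ]]
0.04 [[ 556.0843  -81.4036]
 [ 573.3681 -140.9865]
 [ 573.5803 -183.783 ]
 [ 453.8701 -204.1744]
 [ 436.3414 -101.7116]]
165 [191, 203, 230, 237, 237, 238, 238, 237, 237, 237, 238, 238, 238, 238, 238, 238, 237, 238, 238, 238, 238, 238, 237, 238, 238, 238, 238, 238, 238, 237, 238, 238, 238, 237, 230, 207]
173 [189, 185, 186, 189, 189, 194, 196, 196, 196, 195, 186, 170, 144, 138, 152, 169, 179, 183, 186, 190, 190, 186, 184, 192, 220, 235, 238, 238, 238, 238, 238, 238, 238, 235, 224, 203]
181 [190, 182, 183, 185, 189, 188, 188, 189, 189, 188, 180, 162, 173, 195, 217, 230, 235, 237, 238, 238, 238, 238, 236, 231, 223, 226, 236, 238, 238, 238, 238, 238, 238, 236, 223, 202]
189 [192, 190, 187, 188, 188, 188, 187, 188, 188, 187, 180, 158, 169, 192, 214, 228, 234, 237, 238, 238, 238, 238, 237, 232, 223
[... 743 characters left out ...]
26, 234, 237, 238, 238, 238, 237, 237, 231, 205, 193]
229 [189, 188, 183, 180, 187, 192, 195, 195, 193, 188, 184, 175, 161, 179, 203, 223, 232, 235, 235, 237, 238, 237, 236, 232, 222, 225, 234, 237, 237, 237, 238, 237, 237, 230, 208, 193]
237 [189, 189, 192, 208, 231, 237, 238, 237, 237, 237, 237, 237, 237, 237, 237, 237, 237, 238, 237, 237, 237, 237, 237, 237, 237, 237, 237, 237, 237, 237, 237, 237, 236, 231, 207, 191]
245 [237, 237, 235, 231, 232, 231, 231, 231, 230, 230, 229, 231, 230, 230, 229, 230, 230, 230, 230, 230, 229, 229, 229, 229, 229, 229, 229, 230, 229, 229, 233, 233, 233, 236, 237, 236]
tcp px [[280.6972 248.5654]] bar pred [[280.6782 204.7528]]
bar [[ 0.5062 -0.1448  0.044 ]]
```

Call:
carry_out --plan '[{"dx": 3.5,"dy": 1,"dz": 30,"twist": 0,"fingers": 0.1},{"dx": 3.5,"dy": 1,"dz": 60,"twist": 0,"fingers": 0.1},{"dx": 3.5,"dy": 1,"dz": 90,"twist": 0,"fingers": 0.1},{"dx": 3.5,"dy": 1,"dz": 100,"twist": 0,"fingers": 0.1},{"dx": 3.5,"dy": 1,"dz": 100,"twist": 0,"fingers": 0.1}]'

```text
clock: 9.13
eef_pos: [0.5028, -0.1446, 0.028]
tool_rot: [0.644, 0.765, -0.002, -0.003]
ft_force: [-0.4, 0.2, -0.0]
grip_width: 0.0379
grasp_force: 0.0
```

Call:
carry_out --plan '[{"dx": 0,"dy": 0,"dz": 4,"twist": 0,"fingers": 0.1},{"dx": 0,"dy": 0,"dz": 9,"twist": 0,"fingers": 0.1},{"dx": 0,"dy": 0,"dz": 14,"twist": 0,"fingers": 0.1},{"dx": 0,"dy": 0,"dz": 14,"twist": 0,"fingers": 0.1},{"dx": 0,"dy": 0,"dz": 14,"twist": 0,"fingers": 0.1}]'

```text
clock: 9.55
eef_pos: [0.5061, -0.1455, 0.0174]
tool_rot: [0.645, 0.764, 0.0, 0.0]
ft_force: [-0.3, -0.5, 0.5]
grip_width: 0.0384
grasp_force: 0.0
```

Call:
carry_out --plan '[{"dx": 0,"dy": 0,"dz": 3,"twist": 0,"fingers": 0.1},{"dx": 0,"dy": 0,"dz": 6,"twist": 0,"fingers": 0.1},{"dx": 0,"dy": 0,"dz": 9,"twist": 0,"fingers": 0.1},{"dx": 0,"dy": 0,"dz": 9,"twist": 0,"fingers": 0.1},{"dx": 0,"dy": 0,"dz": 9,"twist": 0,"fingers": 0.1}]'

```text
clock: 9.97
eef_pos: [0.5054, -0.1453, 0.0075]
tool_rot: [0.645, 0.764, -0.0, -0.0]
ft_force: [0.4, 1.1, 0.4]
grip_width: 0.0386
grasp_force: 0.0
```

Call:
carry_out --plan '[{"dx": 0,"dy": 0,"dz": 0,"twist": 0,"fingers": 0.5},{"dx": 0,"dy": 0,"dz": 0,"twist": 0,"fingers": 1},{"dx": 0,"dy": 0,"dz": 0,"twist": 0,"fingers": 1},{"dx": 0,"dy": 0,"dz": 0,"twist": 0,"fingers": 1},{"dx": 0,"dy": 0,"dz": 0,"twist": 0,"fingers": 1}]'

```text
clock: 10.38
eef_pos: [0.506, -0.1454, 0.0081]
tool_rot: [0.645, 0.764, 0.0, 0.0]
ft_force: [-1.1, -0.6, 1.4]
grip_width: 0.0097
grasp_force: 62.4
```

The grip bar is held (62 N). Next I lift and carry it over the seat.

Call:
carry_out --plan '[{"dx": 0,"dy": 0,"dz": -8,"twist": 0,"fingers": 1},{"dx": 0,"dy": 0,"dz": -25,"twist": 0,"fingers": 1},{"dx": 0,"dy": 0,"dz": -45,"twist": 0,"fingers": 1},{"dx": 0,"dy": 0,"dz": -65,"twist": 0,"fingers": 1},{"dx": 0,"dy": 0,"dz": -80,"twist": 0,"fingers": 1}]'

```text
clock: 10.8
eef_pos: [0.5059, -0.1454, 0.0896]
tool_rot: [0.645, 0.764, 0.0, 0.0]
ft_force: [0.4, -0.4, -0.0]
grip_width: 0.01
grasp_force: 62.0
```

Call:
carry_out --plan '[{"dx": 15,"dy": 6,"dz": 0,"twist": 0,"fingers": 1},{"dx": 40,"dy": 16,"dz": 0,"twist": 0,"fingers": 1},{"dx": 70,"dy": 28,"dz": 0,"twist": 0,"fingers": 1},{"dx": 100,"dy": 40,"dz": 0,"twist": 0,"fingers": 1},{"dx": 130,"dy": 52,"dz": 0,"twist": 0,"fingers": 1}]'

```text
clock: 11.22
eef_pos: [0.5349, -0.0073, 0.0882]
tool_rot: [0.645, 0.764, -0.0, -0.0]
ft_force: [1.2, -0.8, -1.2]
grip_width: 0.0104
grasp_force: 62.0
```

Call:
carry_out --plan '[{"dx": 30,"dy": 12,"dz": 0,"twist": 0,"fingers": 1},{"dx": 60,"dy": 24,"dz": 0,"twist": -1,"fingers": 1},{"dx": 90,"dy": 36,"dz": 0,"twist": -2,"fingers": 1},{"dx": 115,"dy": 46,"dz": 0,"twist": -3,"fingers": 1},{"dx": 127.3,"dy": 51.4,"dz": 0,"twist": -4.25,"fingers": 1}]'

```text
clock: 11.63
eef_pos: [0.5645, 0.1291, 0.088]
tool_rot: [0.614, 0.789, 0.0, -0.0]
ft_force: [0.5, -0.8, -1.1]
grip_width: 0.0102
grasp_force: 62.0
```

Call:
carry_out --plan '[{"dx": 0,"dy": 0,"dz": 0,"twist": 0,"fingers": 1},{"dx": 0,"dy": 0,"dz": 0,"twist": 0,"fingers": 1},{"dx": 0,"dy": 0,"dz": 0,"twist": 0,"fingers": 1},{"dx": 0,"dy": 0,"dz": 0,"twist": 0,"fingers": 1},{"dx": 0,"dy": 0,"dz": 0,"twist": 0,"fingers": 1}]'

```text
clock: 12.05
eef_pos: [0.5641, 0.1243, 0.0879]
tool_rot: [0.617, 0.787, -0.0, -0.0]
ft_force: [-0.6, -0.3, -1.2]
grip_width: 0.0101
grasp_force: 62.0
```

```bash
python3 - <<'E'
from h import *
import pickle
c=camera("wrist");im=c["image"];pickle.dump(c,open("w8.pkl","wb"));o=bot.get_obs();print(o["clock"],o["eef_pos"],toolyaw(),o["grip_width"],o["ft_force"])
tz=o["eef_pos"][2];rim=tz-.0081
hsv=cv2.cvtColor(im,cv2.COLOR_RGB2HSV);m=cv2.inRange(hsv,(0,0,175),(180,70,255))
for k in cv2.findContours(m,cv2.RETR_EXTERNAL,cv2.CHAIN_APPROX_NONE)[0]:
    if cv2.contourArea(k)>300:
        print(cv2.boundingRect(k),cv2.contourArea(k),cv2.approxPolyDP(cv2.convexHull(k),6,True)[:,0].tolist())
s=[.5644,.1256];t=np.radians(13.98)
P=[[x,y,rim+.025] for x in(-.065,.065) for y in (-.056,.056)];print("pred cover top",proj(c,frame(o["eef_pos"][:2],np.radians(toolyaw()),P)))
P=[[x,.062,.048] for x in(-.011,.011)];print("pred catch",proj(c,frame(s,t,P)))
print("deck L edge, front corner",proj(c,frame([.5344,.1177],t,[[-.103,.072,.032],[.103,.072,.032]])))
E
```

```text
12.1 [0.5642 0.1244 0.0879] 13.836999736034219 0.010137563938459623 [-0.526   0.4622 -0.9159]
(263, 302, 36, 47) 911.0 [[290, 304], [297, 348], [264, 348], [275, 305]]
(469, 218, 73, 76) 2314.5 [[530, 220], [541, 246], [511, 290], [491, 289], [469, 230], [504, 218]]
(149, 161, 264, 146) 18442.0 [[412, 162], [394, 306], [160, 250], [149, 162]]
(237, 149, 90, 7) 525.0 [[326, 152], [237, 154]]
pred cover top [[170.9663 347.2658]
 [146.9428 156.8707]
 [390.0815 347.5092]
 [414.2049 156.9468]]
pred catch [[264.4444 135.7111]
 [297.9138 135.6315]]
deck L edge, front corner [[ 89.4461 120.8074]
 [384.2943 120.0764]]
```

```bash
python3 - <<'E'
from h import *
import pickle
c=pickle.load(open("w8.pkl","rb"));g=cv2.cvtColor(c["image"],cv2.COLOR_RGB2GRAY)
for u in(281,): print(u,[(r,int(g[r,u])) for r in range(104,172,1)])
for u in(180,220,350): print(u,[(r,int(g[r,u])) for r in range(112,170,2)])
for r in (128,132,136,140): print(r,g[r,250:312:2].tolist())
E
```

```text
281 [(104, 71), (105, 70), (106, 72), (107, 72), (108, 71), (109, 72), (110, 69), (111, 71), (112, 73), (113, 73), (114, 73), (115, 73), (116, 78), (117, 84), (118, 84), (119, 71), (120, 56), (121, 50), (122, 52), (123, 51), (124, 51), (125, 57), (126, 93), (127, 147), (128, 161), (129, 158), (130, 167), (131, 181), (132, 190), (133, 195), (134, 198), (135, 198), (136, 196), (137, 191), (138, 183), (139, 169), (140, 152), (141, 129), (142, 109), (143, 105), (144, 115), (145, 125), (146, 128), (147, 132), (148, 149), (149, 169), (150, 186), (151, 195), (152, 198), (153, 200), (154, 197), (155, 190), (156, 160), (157, 119), (158, 101), (159, 104), (160, 138), (161, 173), (162, 194), (163, 199), (164, 200), (165, 199), (166, 201), (167, 200), (168, 201), (169, 201), (170, 202), (171, 202)]
180 [(112, 69), (114, 68), (116, 69), (118, 92), (120, 105), (122, 121), (124, 120), (126, 118), (128, 116), (130, 116), (132, 113), (134, 111), (136, 105), (138, 91), (140, 86), (142, 79), (144, 74), (146, 70), (148, 64), (150, 58), (152, 52), (154, 62), (156, 87), (158, 86), (160, 135), (162, 190), 
[... 636 characters left out ...]
154, 93), (156, 93), (158, 97), (160, 143), (162, 194), (164, 198), (166, 198), (168, 200)]
128 [120, 110, 112, 118, 78, 53, 51, 57, 105, 159, 160, 161, 158, 158, 160, 161, 162, 162, 162, 161, 162, 163, 163, 161, 130, 67, 55, 51, 83, 124, 123]
132 [93, 94, 95, 93, 65, 53, 108, 153, 184, 189, 191, 191, 189, 191, 191, 190, 190, 190, 190, 190, 191, 191, 192, 192, 192, 191, 166, 70, 85, 124, 124]
136 [94, 94, 93, 94, 71, 69, 128, 165, 192, 196, 197, 195, 196, 197, 196, 197, 196, 197, 196, 195, 196, 196, 196, 196, 197, 199, 186, 98, 84, 125, 124]
140 [96, 96, 95, 94, 89, 85, 93, 116, 140, 153, 153, 153, 154, 153, 151, 152, 152, 152, 153, 152, 153, 152, 152, 151, 154, 152, 130, 108, 116, 125, 123]
```

```bash
python3 - <<'E'
from h import *
import pickle
from scipy.optimize import fsolve
c=pickle.load(open("w8.pkl","rb"));o=bot.get_obs();p=o["eef_pos"];t=np.radians(13.84)
row=lambda y,z,x=0:proj(c,frame(p[:2],t,[[x,y,z]]))[0,1]
rim=p[2]-.0081
print("pred top edge",row(.056,rim+.025),"rim edge",row(.056,rim),"bead",row(.057,rim+.005))
print("dy,dz(mm) of cover vs hand:",[1000*fsolve(lambda v:[row(.056+v[0],rim+.025+v[1])-160.3,row(.056+v[0],rim+v[1])-150.6],[0,0])])
bt=np.radians(13.98);bo=[.5344,.1177]
f=lambda y,z,x=.03:proj(c,frame(bo,bt,[[x,y,z]]))[0,1]
for y in(.0722,.075):print("deck edge",y,f(y,.032),f(y,.029))
print("catch head rows y=.059,.062,.065:",f(.059,.048),f(.062,.048),f(.065,.048), "deck foot .065",f(.065,.032),f(.069,.032))
# top edge of deck in w1: both sides' gray profile across R edge for definition
w=pickle.load(open("w1.pkl","rb"));g=cv2.cvtColor(w["image"],cv2.COLOR_RGB2GRAY)
print([(u,int(g[150,u])) for u in range(328,348)]);print([(u,int(g[150,u])) for u in range(172,192)])
print("w1 pred cols",proj(w,frame(bo,bt,[[-.04,y,.032] for y in(.075,.0722,-.0722,-.075)])))
E
```

```text
pred top edge 156.9087190267219 rim edge 151.61813277155193 bead 150.70693520870904
dy,dz(mm) of cover vs hand: [array([ 7.5412, 70.975 ])]
deck edge 0.0722 120.03672114300679 120.01934876709187
deck edge 0.075 115.8322390743787 115.87081262322793
catch head rows y=.059,.062,.065: 141.00145522611962 136.32990580139668 131.61751119577542 deck foot .065 130.70188893610228 124.80260234769061
[(328, 63), (329, 69), (330, 105), (331, 149), (332, 162), (333, 164), (334, 162), (335, 162), (336, 150), (337, 116), (338, 95), (339, 92), (340, 92), (341, 90), (342, 89), (343, 89), (344, 89), (345, 88), (346, 88), (347, 89)]
[(172, 84), (173, 84), (174, 83), (175, 83), (176, 87), (177, 91), (178, 109), (179, 146), (180, 159), (181, 160), (182, 161), (183, 160), (184, 148), (185, 103), (186, 65), (187, 52), (188, 54), (189, 54), (190, 55), (191, 57)]
w1 pred cols [[338.607  167.5108]
 [335.5925 167.4962]
 [180.0898 166.744 ]
 [177.0738 166.7294]]
```

Call:
carry_out --plan '[{"dx": 1.2,"dy": 0.5,"dz": 8,"twist": -0.2,"fingers": 1},{"dx": 1.2,"dy": 0.5,"dz": 16,"twist": -0.2,"fingers": 1},{"dx": 1.2,"dy": 0.5,"dz": 22,"twist": -0.2,"fingers": 1},{"dx": 1.2,"dy": 0.5,"dz": 26,"twist": -0.2,"fingers": 1},{"dx": 1.2,"dy": 0.5,"dz": 26,"twist": -0.2,"fingers": 1}]'

```text
clock: 12.52
eef_pos: [0.5632, 0.1266, 0.06]
tool_rot: [0.615, 0.789, -0.001, -0.001]
ft_force: [-0.0, 0.1, -1.8]
grip_width: 0.0102
grasp_force: 62.0
```

Call:
carry_out --plan '[{"dx": 0,"dy": 0,"dz": 2,"twist": 0,"fingers": 1},{"dx": 0,"dy": 0,"dz": 4,"twist": 0,"fingers": 1},{"dx": 0,"dy": 0,"dz": 6,"twist": 0,"fingers": 1},{"dx": 0,"dy": 0,"dz": 8,"twist": 0,"fingers": 1},{"dx": 0,"dy": 0,"dz": 8,"twist": 0,"fingers": 1}]'

```text
clock: 12.93
eef_pos: [0.5643, 0.127, 0.0535]
tool_rot: [0.615, 0.789, -0.0, -0.0]
ft_force: [-0.3, -0.6, -0.8]
grip_width: 0.0101
grasp_force: 62.0
```

Call:
carry_out --plan '[{"dx": -0.6,"dy": 0,"dz": 0,"twist": 0,"fingers": 1},{"dx": -1.2,"dy": 0,"dz": 0,"twist": 0,"fingers": 1},{"dx": -1.2,"dy": 0,"dz": 1,"twist": 0,"fingers": 1},{"dx": -1.2,"dy": 0,"dz": 2,"twist": 0,"fingers": 1},{"dx": -1.2,"dy": 0,"dz": 2,"twist": 0,"fingers": 1}]'

```text
clock: 13.35
eef_pos: [0.5652, 0.1262, 0.0524]
tool_rot: [0.615, 0.789, 0.001, 0.0]
ft_force: [-1.0, 1.1, 2.8]
grip_width: 0.0103
grasp_force: 62.5
```

```bash
python3 - <<'E'
from h import *
o=bot.get_obs();print(o["clock"],o["eef_pos"],toolyaw(),o["grip_width"],o["ft_force"],o["ft_torque"])
t=np.radians(13.98);p=o["eef_pos"];print("bal frame rel seat mm",(p[0]*np.cos(t)+p[1]*np.sin(t)-.578)*1000,(-p[0]*np.sin(t)+p[1]*np.cos(t)+.0143)*1000)
E
```

```text
13.35 [0.5652 0.1262 0.0524] 14.154739506767966 0.010322907112437921 [-1.0194  1.1352  2.8466] [ 0.037   0.1779 -0.0482]
bal frame rel seat mm 0.9519517128022681 0.1859388313738622
```

Contact force starts at rim ≈ 12 mm above the deck, as expected for the catches. I'll loosen briefly so the cover settles, then regrip.

Call:
carry_out --plan '[{"dx": 0,"dy": -0.5,"dz": 0,"twist": 0.2,"fingers": 0.62},{"dx": 0,"dy": -0.5,"dz": 0,"twist": 0.2,"fingers": 0.62},{"dx": 0,"dy": -0.5,"dz": 0,"twist": 0.2,"fingers": 0.62},{"dx": 0,"dy": -0.5,"dz": 0,"twist": 0.2,"fingers": 0.62},{"dx": 0,"dy": -0.5,"dz": 0,"twist": 0.2,"fingers": 0.62}]'

```text
clock: 13.77
eef_pos: [0.5642, 0.1256, 0.0517]
tool_rot: [0.616, 0.788, -0.0, -0.0]
ft_force: [-0.5, -0.8, 0.5]
grip_width: 0.0163
grasp_force: 0.0
```

Call:
carry_out --plan '[{"dx": 0,"dy": 0,"dz": 0,"twist": 0,"fingers": 0.62},{"dx": 0,"dy": 0,"dz": 0,"twist": 0,"fingers": 1},{"dx": 0,"dy": 0,"dz": 0,"twist": 0,"fingers": 1},{"dx": 0,"dy": 0,"dz": 0,"twist": 0,"fingers": 1},{"dx": 0,"dy": 0,"dz": 0,"twist": 0,"fingers": 1}]'

```text
clock: 14.18
eef_pos: [0.5644, 0.1256, 0.0518]
tool_rot: [0.616, 0.788, -0.0, 0.0]
ft_force: [-0.6, -0.5, -0.0]
grip_width: 0.0105
grasp_force: 60.9
```

```bash
python3 - <<'E'
from h import *
import pickle
c=camera("wrist");pickle.dump(c,open("w9.pkl","wb"));g=cv2.cvtColor(c["image"],cv2.COLOR_RGB2GRAY)
o=bot.get_obs();print(o["clock"],o["eef_pos"],toolyaw(),o["grip_width"],o["ft_force"],o["ft_torque"])
m=cv2.inRange(g,160,255)
for k in cv2.findContours(m,cv2.RETR_EXTERNAL,cv2.CHAIN_APPROX_NONE)[0]:
    if cv2.contourArea(k)>300: print(cv2.boundingRect(k),cv2.contourArea(k),cv2.approxPolyDP(cv2.convexHull(k),6,True)[:,0].tolist())
print([(r,int(g[r,281])) for r in range(112,172,1)])
print([(r,int(g[r,220])) for r in range(112,172,2)],[(r,int(g[r,350])) for r in range(112,172,2)])
E
```

```text
14.2333 [0.5643 0.1256 0.0518] 13.94555529497836 0.01025860094928825 [ 0.1063 -1.1933  0.3711] [-0.2165 -0.0098 -0.0595]
(263, 302, 36, 49) 1002.5 [[289, 302], [298, 349], [263, 349], [274, 304]]
(496, 255, 38, 40) 384.5 [[496, 255], [533, 259], [519, 294]]
(495, 234, 65, 98) 2723.0 [[559, 236], [557, 287], [544, 315], [527, 331], [518, 329], [495, 248]]
(151, 160, 262, 148) 22050.0 [[412, 162], [395, 307], [232, 290], [161, 252], [152, 160]]
(237, 149, 90, 7) 525.0 [[326, 151], [237, 154]]
(260, 135, 47, 12) 468.0 [[306, 138], [303, 146], [260, 142], [263, 135]]
[(112, 72), (113, 70), (114, 72), (115, 73), (116, 72), (117, 74), (118, 81), (119, 92), (120, 96), (121, 81), (122, 61), (123, 53), (124, 52), (125, 54), (126, 53), (127, 53), (128, 54), (129, 62), (130, 101), (131, 152), (132, 166), (133, 157), (134, 158), (135, 171), (136, 182), (137, 191), (138, 195), (139, 196), (140, 198), (141, 195), (142, 194), (143, 192), (144, 185), (145, 176), (146, 159), (147, 141), (148, 144), (149, 165), (150, 182), (151, 192), (152, 196), (153, 198), (154, 197), (155, 190), (156, 157), (157, 1
[... 183 characters left out ...]
), (114, 151), (116, 152), (118, 120), (120, 99), (122, 106), (124, 122), (126, 123), (128, 123), (130, 124), (132, 124), (134, 124), (136, 125), (138, 125), (140, 125), (142, 124), (144, 125), (146, 124), (148, 107), (150, 96), (152, 96), (154, 96), (156, 91), (158, 100), (160, 162), (162, 197), (164, 199), (166, 199), (168, 199), (170, 199)] [(112, 71), (114, 70), (116, 70), (118, 80), (120, 101), (122, 106), (124, 119), (126, 120), (128, 120), (130, 122), (132, 121), (134, 121), (136, 122), (138, 123), (140, 123), (142, 122), (144, 123), (146, 124), (148, 123), (150, 124), (152, 124), (154, 118), (156, 95), (158, 98), (160, 160), (162, 194), (164, 196), (166, 198), (168, 197), (170, 199)]
```

The cover sits unchanged in the hand, and lateral forces are near zero. Pressing in steps now.

Call:
carry_out --plan '[{"dx": 0,"dy": 0,"dz": 1,"twist": 0,"fingers": 1},{"dx": 0,"dy": 0,"dz": 2,"twist": 0,"fingers": 1},{"dx": 0,"dy": 0,"dz": 3,"twist": 0,"fingers": 1},{"dx": 0,"dy": 0,"dz": 4,"twist": 0,"fingers": 1},{"dx": 0,"dy": 0,"dz": 4,"twist": 0,"fingers": 1}]'

```text
clock: 14.65
eef_pos: [0.5652, 0.1264, 0.05]
tool_rot: [0.616, 0.788, 0.001, 0.001]
ft_force: [-2.7, 1.8, 10.0]
grip_width: 0.0102
grasp_force: 62.2
```

Call:
carry_out --plan '[{"dx": 0,"dy": 0,"dz": 1,"twist": 0,"fingers": 1},{"dx": 0,"dy": 0,"dz": 2,"twist": 0,"fingers": 1},{"dx": 0,"dy": 0,"dz": 3,"twist": 0,"fingers": 1},{"dx": 0,"dy": 0,"dz": 4,"twist": 0,"fingers": 1},{"dx": 0,"dy": 0,"dz": 4,"twist": 0,"fingers": 1}]'

```text
clock: 15.07
eef_pos: [0.5654, 0.1269, 0.0445]
tool_rot: [0.616, 0.788, 0.002, 0.0]
ft_force: [2.3, 2.5, -1.5]
grip_width: 0.0101
grasp_force: 60.7
```

Call:
carry_out --plan '[{"dx": 0,"dy": 0,"dz": 1,"twist": 0,"fingers": 1},{"dx": 0,"dy": 0,"dz": 2,"twist": 0,"fingers": 1},{"dx": 0,"dy": 0,"dz": 3,"twist": 0,"fingers": 1},{"dx": 0,"dy": 0,"dz": 4,"twist": 0,"fingers": 1},{"dx": 0,"dy": 0,"dz": 4,"twist": 0,"fingers": 1}]'

```text
clock: 15.48
eef_pos: [0.5636, 0.1258, 0.04]
tool_rot: [0.616, 0.788, -0.0, -0.001]
ft_force: [-2.3, 2.0, 3.0]
grip_width: 0.0102
grasp_force: 61.3
```

Call:
carry_out --plan '[{"dx": 0,"dy": 0,"dz": 1,"twist": 0,"fingers": 1},{"dx": 0,"dy": 0,"dz": 2,"twist": 0,"fingers": 1},{"dx": 0,"dy": 0,"dz": 3,"twist": 0,"fingers": 1},{"dx": 0,"dy": 0,"dz": 3,"twist": 0,"fingers": 1},{"dx": 0,"dy": 0,"dz": 3,"twist": 0,"fingers": 1}]'

```text
clock: 15.9
eef_pos: [0.5637, 0.1258, 0.0399]
tool_rot: [0.616, 0.788, 0.0, -0.0]
ft_force: [-8.2, 0.5, 19.9]
grip_width: 0.0101
grasp_force: 63.4
```

```bash
python3 - <<'E'
from h import *
o=bot.get_obs();print(o["clock"],o["eef_pos"],toolyaw(),o["grip_width"],o["ft_force"],o["ft_torque"])
print(R.from_quat(o["tool_rot"]).as_matrix()[:,2])
E
```

```text
15.9 [0.5637 0.1258 0.0399] 13.947690037457289 0.010093476320411158 [-8.1548  0.4809 19.9125] [0.4069 1.8674 0.0377]
[ 0.0003  0.0009 -1.    ]
```

Call:
carry_out --plan '[{"dx": 0,"dy": 0,"dz": 0,"twist": 0,"fingers": 1},{"dx": 0,"dy": 0,"dz": 0,"twist": 0,"fingers": 1},{"dx": 0,"dy": 0,"dz": 0,"twist": 0,"fingers": 1},{"dx": 0,"dy": 0,"dz": 0,"twist": 0,"fingers": 1},{"dx": 0,"dy": 0,"dz": 0,"twist": 0,"fingers": 1}]'

```text
clock: 16.32
eef_pos: [0.5638, 0.1258, 0.0399]
tool_rot: [0.616, 0.788, 0.0, -0.0]
ft_force: [-7.8, 0.7, 18.2]
grip_width: 0.0104
grasp_force: 63.3
```

```bash
python3 - <<'E'
from h import *
c=camera("wrist");g=cv2.cvtColor(c["image"],cv2.COLOR_RGB2GRAY);o=bot.get_obs();print(o["eef_pos"],o["ft_force"])
m=cv2.inRange(g,160,255)
for k in cv2.findContours(m,cv2.RETR_EXTERNAL,cv2.CHAIN_APPROX_NONE)[0]:
    if cv2.contourArea(k)>200: print(cv2.boundingRect(k),cv2.approxPolyDP(cv2.convexHull(k),6,True)[:,0].tolist())
print([(r,int(g[r,281])) for r in range(112,172,1)])
print("catch rows y 59,62,65:",[proj(c,frame([.5344,.1177],np.radians(13.98),[[.031,y,.048]]))[0] for y in(.059,.062,.065)])
print("cover top edge pred",[proj(c,frame([.5644,.1256],np.radians(13.98),[[x,.056,.057]]))[0] for x in(-.065,0,.065)])
E
```

```text
[0.5637 0.1258 0.0399] [-7.9003  0.5361 19.9767]
(263, 302, 36, 48) [[290, 304], [298, 348], [263, 348], [274, 306]]
(126, 290, 18, 28) [[126, 291], [140, 294], [143, 317], [130, 317]]
(528, 267, 32, 76) [[559, 268], [559, 323], [535, 341], [528, 318], [549, 268]]
(508, 262, 39, 43) [[508, 262], [546, 266], [531, 304]]
(507, 241, 53, 25) [[559, 241], [559, 265], [507, 257]]
(79, 204, 18, 24) [[92, 204], [96, 227], [84, 227], [79, 205]]
(71, 164, 19, 26) [[71, 165], [85, 166], [89, 189], [76, 189]]
(149, 160, 264, 148) [[412, 161], [394, 307], [224, 299], [160, 250], [151, 160]]
(237, 137, 90, 19) [[326, 150], [237, 154], [262, 137], [306, 137]]
[(112, 69), (113, 69), (114, 70), (115, 74), (116, 73), (117, 72), (118, 73), (119, 83), (120, 91), (121, 87), (122, 73), (123, 55), (124, 53), (125, 52), (126, 51), (127, 52), (128, 51), (129, 53), (130, 55), (131, 83), (132, 134), (133, 168), (134, 165), (135, 152), (136, 158), (137, 170), (138, 181), (139, 190), (140, 192), (141, 196), (142, 195), (143, 197), (144, 195), (145, 193), (146, 189), (147, 180), (148, 169), (149, 157), (150, 140), (151, 126), (152, 144), (153, 166), (154, 174), (155, 152), (156, 116), (157, 96), (158, 101), (159, 133), (160, 169), (161, 189), (162, 197), (163, 196), (164, 197), (165, 198), (166, 198), (167, 197), (168, 198), (169, 199), (170, 197), (171, 197)]
catch rows y 59,62,65: [array([281.4032, 150.6233]), array([281.4061, 144.6441]), array([281.4091, 138.5976])]
cover top edge pred [array([147.8964, 157.8833]), array([281.488 , 157.8379]), array([415.1345, 157.7925])]
```

The left catch head now covers the bead: visible bead rows have shrunk to 152–155. The cover is at deck height, with a steady 18–20 N press, so I'm handing in.

```bash
python3 -c "
from workcell import job_done
print(job_done())"
```

```text
the job is handed in; nothing more can be done
None
```

I handed the job in with the well slid shut, the dust cover flat on the deck, and the arm still pressing it at about 20 N. The camera showed the left catch over its bead; the right catch was out of view, so I judged it snapped from the force dropping. The hand-in did not report a verdict.

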